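# Square a tube block on the shaker platform and start it

## Task

The tube block stands crooked on the shaker: tap it gently on its sides, first from one side and then from the opposite one as needed, sliding it until it stands centred and square in the outline marked on the platform, the same narrow border all round (to within 3 mm), without lifting it. When it stands still and untouched there, press the shaker's start button fully in and let go. Leave the other things on the bench where they are.

Things in the scene. Friction and masses are not known exactly. Their poses are not given: they have to be found in the camera images.
- block_mid (a point): middle of the tube block, half-way up: aluminium, flat upright faces, 96 mm along its x, 180 mm along its y, 28 mm high on four 2 mm feet near its corners (36 mm in x, 78 mm in y off the middle); this point is 16 mm above the platform it stands on. Microtubes stand in some of its wells, caps 9 mm above its top
- block: the same tube block, origin under its middle on the platform. hollow below, 0.34 to 0.56 kg, friction on the platform 0.5 to 0.7: a push near a corner takes 1 to 3 N, through the middle 1.5 to 4 N, and it turns about a point beyond its middle when pushed near a corner. The tubes sit loosely in it: a touch harder than 6 N jolts them
- outline (a point): centre, on the platform's top face 105 mm above the bench, of the painted rectangle: thin white lines, 106 mm (x) by 190 mm (y) inside, so the centred block leaves 5 mm of border all round. It moves with the platform; its x points away from the control ledge
- platform: dark steel plate 190 mm (x) by 270 mm (y), 7 mm thick, floating level on rubber springs; axes as the outline's, origin 105 mm below its top. A sideways push shifts it, with the block on it, about 1 mm per 0.35 N (350 N/m in x and y alike, at most 14 mm; it never turns); let go, it swings back to the middle and takes the block back with it
- start_top (a point): centre of the top of the start button: round black key 24 mm across in a grey collar 40 mm across, on the low control ledge (73 mm above the bench) in front of the platform, 134 mm from the platform's middle along minus x. Pressed straight down it travels 6 mm, needs about 4.5 N to bottom, and springs back
- shaker: the shaker: white housing 280 mm (x) by 250 mm (y), 72 mm high, fixed to the bench; origin on the bench under the platform's middle at rest, x away from the control ledge, y along the platform's long side. The ledge at its front also carries a low display (towards +y) and a speed dial with a bar grip, 24 mm high (towards -y)
- start (a joint): travel of the start button in m: 0 released, 0.006 fully in
- reagent: bystander: small white bottle, 38 mm across, 75 mm tall, beside the shaker; origin under its centre
- marker: bystander: black-capped white marker pen lying, 142 mm long along its x; origin under its middle
- pipette: bystander: white hand pipette lying along its x, 270 mm long, 25 mm high; origin under it near its middle
- tipbox: bystander: pipette-tip box 122 by 86 by 50 mm with its lid standing open behind it, 125 mm high; origin under its centre
- rack: bystander: blue tube rack 90 by 200 by 30 mm with a few tubes, on the bench; origin under its centre
- vial: bystander: small screw-cap tube lying, 42 mm long, 12 mm across; origin under its middle
- beaker: bystander: glass beaker 90 mm across, 115 mm tall; origin under its centre
There are look-alikes about, which are no part of the job. Leave any pink or turquoise look-alike of the block alone.

How it is judged:
By the outcome, as a careful person would: the job done as asked, in the order asked, and still so for the second after the job is handed in, with the robot touching nothing.
It also fails if it takes over 72 s, if anything falls off the work surface, if the arm or the gripper's body presses on something with over 40 N, if the wrist force passes 120 N, or if a joint passes its speed limit or range.

## Robot

A 6-joint arm with a two-finger parallel gripper is mounted at the origin on the work surface. World frame = base frame: x ahead of the robot, y to its left, z up, the work surface at z = 0. Lengths are in mm, angles in rad, forces in N, time in s.
With the tool pointing down it reaches from about 350 to 775 mm from the base axis. Payload 7.3 kg.
Tool frame: the origin (TCP) lies on the centre line of the jaws, within the pads' length; the fingertips stand 17 mm ahead of it and the grasp point (between the pads) lies 2 mm behind it; z points along the fingers, y is the line along which they close (so a half turn about z gives the same grasp; the last joint's range is limited). The gripper opens to 92 mm and grips with 3 to 60 N. Pads are 19 mm wide; open, the fingers measure 130 mm over their backs; the gripper's body (75 mm by 190 mm) begins 47 mm behind the grasp point.
Start: joints at [1.13, 0.342, 1.524, -0, 1.275, -0.146], TCP at [152.522, 502.375, 243.741] pointing down, gripper open.
Joint ranges: [-2.53, 2.53], [-0.77, 2.02], [0.04, 2.7], [-1, 4.14], [0.28, 2.66], [-3.11, 3.11]. Speed limits (rad/s): [2.57, 2.57, 3.14, 3.14, 3.14, 3.14].

## Interface

Orientations are given as [roll, pitch, yaw] about the fixed x, y, z axes, in that order (R = Rz(yaw) Ry(pitch) Rx(roll)).
In Python, from plant import bot gives the robot as it stands. The module is installed in compiled form; this text tells all that it offers.
- The arm moves only by the shell command python3 -m pendant 'ROWS'. ROWS is JSON, a list of rows, each a list of 3 entries, a list of its own where there are three numbers: the shift along the world's x, y, z as a fraction of full scale, then the turn, a rotation vector about the world's x, y, z as a fraction of full scale, then the opening, from -1 (shut) to 1 (fully open), so that 0 is half open. In form: [[[tx, ty, tz], [rx, ry, rz], claw], ...]. A call has exactly 10 rows; each row shifts and turns the commanded pose from where the row before left it; what a row does not reach is not made up. Full scale, the value 1, is 30 mm for a shift and 0.12 rad for a turn. A row lasts 1/12 s, in which the tool goes at most 41.7 mm and 7.16 degrees, less where a joint would pass 70% of its speed; a pose out of reach is approached as far as the arm can. A call with a number of a shift or a turn outside -1 to 1 is refused whole. A call with a gripper value outside its range is refused whole. The fingers move at their own pace and stop on an object; the grip force is fixed at half the most. Time passes only in rows, so rows that do not move let the fingers close, or fill a call up. It gives the time, the measured TCP pose, the force, the opening and the grip force at its end, in the units of the state.
- bot.get_obs(): the state, without advancing time (a new reading comes with each control period).
- bot.capture(name): name is "scene" or "top"; returns the picture (420x560x3 uint8, blue, green, red); there is no depth.
- bot.camera_params(name): a dict with "fovy" (degrees; the focal length in pixels is half the picture's height over the tangent of half this angle, whatever the lens; pixels are square), "cx", "cy" (the principal point, pixels), "camera_from_world" (4x4, takes a point from world to camera coordinates). Camera axes: x right, y down, z forward; pixel columns grow to the right and rows downward; lengths in mm; the calibration is good to about 2 mm. A picture is of the moment at which its call begins. camera_params takes no time and is no camera call.
- bot.close_job(): hands the job in; it is judged then, once.
The state is a dict: "time": time; "joint_positions": joint angles; "dq": joint speeds; "tau": joint torques, N m; "tool_pos": TCP position; "tcp_rot": TCP orientation; "contact_force": force on the tool from outside, world axes, zero at the start; "moment": the same for the moment, N m; "grip_width": finger opening in mm; "finger_force": force on a finger pad.
Only numpy, scipy, OpenCV 4.12 (cv2) and the standard library are available. Lean on these libraries where they do the work, as an engineer would, in place of code of your own. Each camera call takes 0.05 s, during which the arm holds its last target. There are 200 camera calls.

## Working session

There is one attempt and no reset: what is moved stays moved. The work goes in short steps, Python scripts to look and compute and a shell command to move; the robot and the scene stay as the last step left them, time stands still between calls to the robot, and variables do not carry over. Pictures are saved under pics/ and viewed, at most 10 in all, crops included, and the job is handed in when it is done.

```bash
mkdir -p pics; python3 - <<'E'
from plant import bot
import cv2,numpy as np
for n in("top","scene"):
    im=bot.capture(n); cv2.imwrite(f"pics/{n}0.png",im); 
    p=bot.camera_params(n); print(n,p["fovy"],p["cx"],p["cy"]); print(np.round(p["camera_from_world"],4).tolist())
o=bot.get_obs(); print({k:np.round(v,3).tolist() for k,v in o.items()})
E
```

```text
top 47.31938816228154 280.12045106648486 212.25704036921326
[[0.0038, -0.9999, 0.0157, 14.4587], [-0.9898, -0.006, -0.1423, 471.8573], [0.1424, -0.015, -0.9897, 1146.3207], [0.0, 0.0, 0.0, 1.0]]
scene 52.02047129218262 282.741183604705 200.57300467759902
[[0.2563, 0.9666, 0.0077, -134.9231], [0.6868, -0.1765, -0.7051, -263.1398], [-0.6802, 0.1861, -0.709, 1590.9029], [0.0, 0.0, 0.0, 1.0]]
{'time': 0.1, 'joint_positions': [1.13, 0.343, 1.525, -0.0, 1.275, -0.146], 'dq': [0.001, -0.002, -0.004, -0.0, -0.0, 0.002], 'tau': [0.001, -43.2, -24.47, 0.072, 0.052, -0.0], 'tool_pos': [152.376, 502.061, 243.132], 'tcp_rot': [-3.14, -0.0, 2.847], 'contact_force': [-0.734, -0.126, -0.499], 'moment': [0.03, -0.047, -0.007], 'finger_force': 0.0, 'grip_width': 91.638}
```

View pics/top0.png

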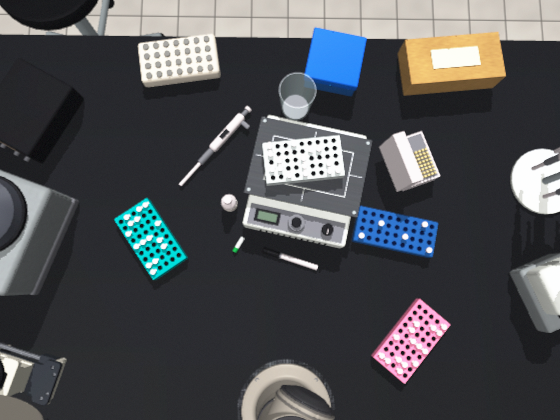

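View pics/scene0.png

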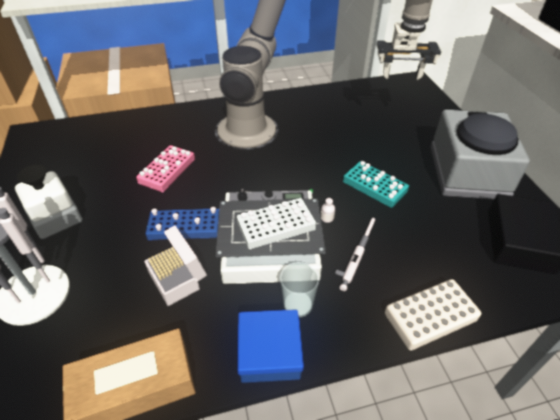

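The top view shows the white block at about (304,160), crooked on the platform spanning about (245–370, 118–218), with the button at about (297,223) or (327,230). The reagent bottle is at (229,203) and the beaker at (297,95). The scene view shows the same layout from the far side. I'll zoom in next.

```bash
cat > h.py <<'E'
import cv2,numpy as np
from plant import bot
def cam(n):
    p=bot.camera_params(n); f=210/np.tan(np.radians(p["fovy"])/2)
    return f,p["cx"],p["cy"],np.array(p["camera_from_world"])
def ray(n,uv,z):
    f,cx,cy,T=cam(n); uv=np.atleast_2d(uv).astype(float)
    d=np.c_[(uv[:,0]-cx)/f,(uv[:,1]-cy)/f,np.ones(len(uv))]@T[:3,:3]
    c=-T[:3,:3].T@T[:3,3]
    return c+d*((z-c[2])/d[:,2])[:,None]
def proj(n,X):
    f,cx,cy,T=cam(n); q=np.atleast_2d(X)@T[:3,:3].T+T[:3,3]
    return np.c_[cx+f*q[:,0]/q[:,2],cy+f*q[:,1]/q[:,2]]
E
python3 - <<'E'
import cv2
a=cv2.imread("pics/top0.png")[108:250,235:385]; b=cv2.imread("pics/scene0.png")[180:290,205:345]
cv2.imwrite("pics/ct0.png",cv2.resize(a,None,fx=4,fy=4,interpolation=cv2.INTER_CUBIC))
cv2.imwrite("pics/cs0.png",cv2.resize(b,None,fx=5,fy=5,interpolation=cv2.INTER_CUBIC))
E
```

```text
(no output)
```

View pics/ct0.png

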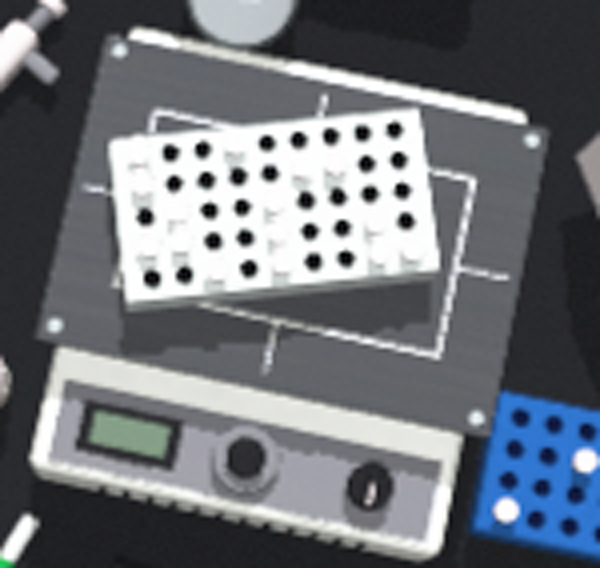

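View pics/cs0.png

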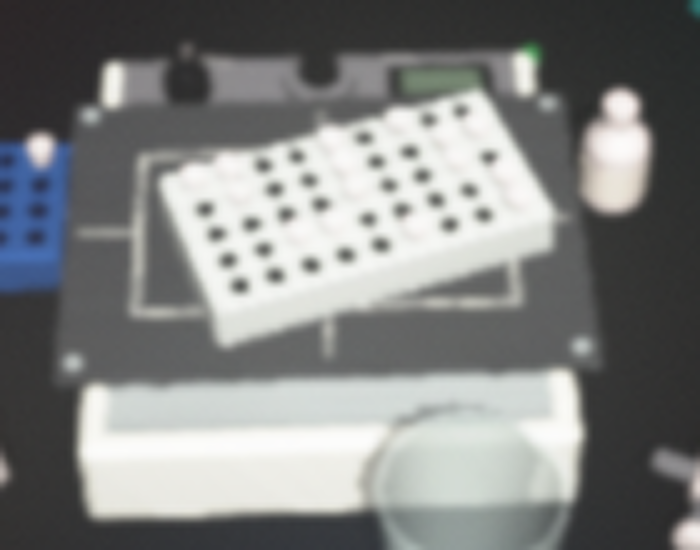

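```bash
cat >> h.py <<'E'
def cen(g,uv,r=3):
    u,v=np.round(uv).astype(int); w=g[v-r:v+r+1,u-r:u+r+1].astype(float); w=np.clip(w-np.median(w)-8,0,None)
    yy,xx=np.mgrid[v-r:v+r+1,u-r:u+r+1]; return np.array([(w*xx).sum(),(w*yy).sum()])/w.sum()
def block(im,guess=None):
    """holes -> block pose (x,y,yaw of block y-axis long side) world. guess=(x,y,yaw)"""
    g=cv2.cvtColor(im,cv2.COLOR_BGR2GRAY)
    big=cv2.resize(g,None,fx=4,fy=4,interpolation=cv2.INTER_CUBIC)
    x,y,a=guess
    R=np.array([[np.cos(a),-np.sin(a)],[np.sin(a),np.cos(a)]])
    q=np.array([[sx*46,sy*87] for sx,sy in((1,1),(1,-1),(-1,-1),(-1,1))])@R.T+[x,y]
    m=np.zeros_like(big); pq=proj("top",np.c_[q,[135]*4]); cv2.fillPoly(m,[np.round(pq*4+1.5).astype(int)],255)
    d=((big<130)&(m>0)).astype(np.uint8)
    n,l,s,c=cv2.connectedComponentsWithStats(d)
    k=[i for i in range(1,n) if 60<s[i,4]<420 and max(s[i,2:4])<28 and min(s[i,2:4])>7]
    W=ray("top",(c[k]-1.5)/4,135)[:,:2]
    for it in range(4):
        L=(W-[x,y])@R; I=np.round(L/18); e=np.linalg.norm(L-18*I,axis=1); ok=e<(7 if it==0 else 3)
        P=18*I[ok]; Q=W[ok]; pm,qm=P.mean(0),Q.mean(0); H=(P-pm).T@(Q-qm)
        a=np.arctan2(H[0,1]-H[1,0],H[0,0]+H[1,1]); R=np.array([[np.cos(a),-np.sin(a)],[np.sin(a),np.cos(a)]])
        x,y=qm-R@pm
    sc=np.sum((P-pm)@R.T*(Q-qm))/np.sum((P-pm)**2)
    return np.array([x,y,a]),ok.sum(),len(k),e[ok].mean(),sc
def edges(im,thr=200):
    g=cv2.cvtColor(im,cv2.COLOR_BGR2GRAY)[115:190,255:355]
    m=cv2.morphologyEx((cv2.resize(g,None,fx=4,fy=4,interpolation=cv2.INTER_CUBIC)>thr).astype(np.uint8),cv2.MORPH_OPEN,np.ones((21,21)))
    c=max(cv2.findContours(m,0,1)[0],key=cv2.contourArea)[:,0]
    W=ray("top",(c-1.5)/4+[255,115],135)[:,:2].astype(np.float32)
    return cv2.minAreaRect(W)
E
python3 - <<'E'
from h import *
im=cv2.imread("pics/top0.png"); g=cv2.cvtColor(im,cv2.COLOR_BGR2GRAY)
o=np.array([235,108])
S=np.array([cen(g,o+np.array(p)/4) for p in((119,50),(533,140),(477,418),(55,325))])
W=ray("top",S,105)[:,:2]; print("screws",W.round(1).tolist(),"ctr",W.mean(0), "len",[np.linalg.norm(W[i]-W[i-1]).round(1) for i in range(4)])
d=(W[0]-W[1])+(W[3]-W[2]); ay=np.arctan2(d[1],d[0])-np.pi/2; d2=(W[0]-W[3])+(W[1]-W[2]); print("yaw from y,x",ay,np.arctan2(d2[1],d2[0]))
C=cv2.cornerSubPix(g,np.array([o+np.array(p)/4 for p in((155,112),(474,179),(438,355))],np.float32).reshape(-1,1,2),(2,2),(-1,-1),(3,30,.01))[:,0]
V=ray("top",C,105)[:,:2]; print("outline",V.round(1).tolist(),"ctr",(V[0]+V[2])/2,np.linalg.norm(V[0]-V[1]),np.linalg.norm(V[1]-V[2]))
for t in(170,200,225): r=edges(im,t); print("edge",t,np.round(r[0],1),np.round(r[1],1),r[2])
r=edges(im); 
a=np.radians(r[2]); 
if r[1][0]>r[1][1]: a-=np.pi/2
print(block(im,(r[0][0],r[0][1],a)))
print("button",ray("top",o+np.array([245,457])/4,80))
# scene check: block corners
print("scene btn",ray("scene",np.array([205+320/5,180+68/5]),80))
print("scene screws",ray("scene",np.array([[205+91/5,180+116/5],[205+548/5,180+103/5],[205+582/5,180+346/5],[205+73/5,180+362/5]]),105).mean(0))
E
```

```text
screws [[683.7, 54.8], [629.4, -188.5], [463.0, -152.6], [516.0, 92.2]] ctr [573.02383506 -48.51652673] len [np.float64(171.8), np.float64(249.3), np.float64(170.2), np.float64(250.5)]
yaw from y,x -0.21640836952201337 -0.2163165605854537
outline [[645.7, 34.7], [605.2, -155.0], [497.0, -131.0]] ctr [571.37760421 -48.14938817] 193.9898935910219 110.84866915783095
edge 170 [575.3  22.8] [97.1 68.2] 6.355271816253662
edge 200 [578.7  22.8] [87.3 68.5] 3.983856201171875
edge 225 [ 565.  -102.4] [33.9 45.7] 0.44940924644470215
(array([575.50465739,  21.16128426,  -1.45913507]), np.int64(13), 13, np.float64(0.4521121001881959), np.float64(1.0092984171980348))
button [[441.53206845 -20.66377389  80.        ]]
scene btn [[431.87489521 -16.46052462  80.        ]]
scene screws [571.40970726 -47.42931309 105.        ]
```

```bash
cat >> h.py <<'E'
def edges(im,thr=170):
    g=cv2.cvtColor(im,cv2.COLOR_BGR2GRAY)[105:215,245:375]
    m=(cv2.resize(g,None,fx=4,fy=4,interpolation=cv2.INTER_CUBIC)>thr).astype(np.uint8)
    m=cv2.morphologyEx(m,cv2.MORPH_OPEN,np.ones((9,9)))
    m=cv2.morphologyEx(m,cv2.MORPH_CLOSE,np.ones((31,31)))
    m=cv2.morphologyEx(m,cv2.MORPH_OPEN,np.ones((41,41)))
    c=max(cv2.findContours(m,0,1)[0],key=cv2.contourArea)[:,0]
    r=cv2.minAreaRect(ray("top",(c-1.5)/4+[245,105],135)[:,:2].astype(np.float32))
    a=np.radians(r[2])-(np.pi/2 if r[1][0]>r[1][1] else 0)
    return np.array([r[0][0],r[0][1],(a+np.pi/2)%np.pi-np.pi/2]),r[1]
def outline(im,c,a):
    """offset (mm) of the painted line from nominal centre line (55 / 97) per side, over visible samples"""
    g=cv2.cvtColor(im,cv2.COLOR_BGR2GRAY).astype(np.float32); ex=np.array([np.cos(a),np.sin(a)]); ey=np.array([-ex[1],ex[0]]); out={}
    for nm,n,t,D,h in(("+x",ex,ey,55,85),("-x",-ex,ey,55,85),("+y",ey,ex,97,44),("-y",-ey,ex,97,44)):
        res=[]
        for s in np.arange(-h,h+1,4.):
            if abs(s)<6: continue
            k=np.arange(-7,7.1,.5); P=np.array([*c])+np.outer(D+k,n)+s*t
            uv=proj("top",np.c_[P,np.full(len(k),105)]).astype(np.float32)
            v=cv2.remap(g,uv[:,:1].copy(),uv[:,1:].copy(),cv2.INTER_LINEAR)[:,0]
            b=max(v[:3].mean(),v[-3:].mean()); 
            if v.max()-b>35 and abs(v[:3].mean()-v[-3:].mean())<22 and v.max()>120:
                w=np.clip(v-b-5,0,None); res.append((w*k).sum()/w.sum())
        out[nm]=(len(res),np.round(np.median(res),2) if res else None,np.round(np.std(res),2) if res else None)
    return out
E
python3 - <<'E'
from h import *
im=cv2.imread("pics/top0.png")
for c in((573,-48.5),(571.4,-48.1)): print(outline(im,c,-.2164))
print("corners",ray("top",np.array([[110,141],[418,110],[438,268],[128,303]])/4+[235,108],135)[:,:2].round(1).tolist())
for t in(150,170,190): r=edges(im,t); print(r)
print(block(im,edges(im)[0]))
E
```

```text
{'+x': (7, np.float64(-1.48), np.float64(0.37)), '-x': (14, np.float64(-0.54), np.float64(0.3)), '+y': (1, np.float64(-0.46), np.float64(0.0)), '-y': (20, np.float64(-1.35), np.float64(0.21))}
{'+x': (6, np.float64(0.23), np.float64(0.39)), '-x': (22, np.float64(-2.11), np.float64(0.4)), '+y': (1, np.float64(-0.73), np.float64(0.0)), '-y': (20, np.float64(-1.3), np.float64(0.25))}
corners [[616.9, 59.3], [636.8, -118.0], [543.8, -128.1], [522.3, 48.3]]
(array([ 5.92046448e+02, -3.32977600e+01,  1.13186843e-01]), (119.87808227539062, 185.77621459960938))
(array([ 5.91630737e+02, -3.36243286e+01,  1.13897607e-01]), (117.61388397216797, 185.13723754882812))
(array([ 5.91194153e+02, -3.36638870e+01,  1.12811304e-01]), (115.61286926269531, 183.90184020996094))
(array([nan, nan,  0.]), np.int64(0), 30, np.float64(nan), np.float64(nan))h.py:31: RuntimeWarning: Mean of empty slice.
  P=18*I[ok]; Q=W[ok]; pm,qm=P.mean(0),Q.mean(0); H=(P-pm).T@(Q-qm)
  ret = um.true_divide(
h.py:34: RuntimeWarning: invalid value encountered in scalar divide
  sc=np.sum((P-pm)@R.T*(Q-qm))/np.sum((P-pm)**2)
h.py:35: RuntimeWarning: Mean of empty slice.
  return np.array([x,y,a]),ok.sum(),len(k),e[ok].mean(),sc
  ret = ret.dtype.type(ret / rcount)
```

```bash
python3 - <<'E'
from h import *
im=cv2.imread("pics/top0.png")
print(block(im,(580,-34.6,.112)))
print(block(im,(577,-36,.112)))
E
```

```text
(array([ 5.81736263e+02, -3.37249545e+01,  1.11374369e-01]), np.int64(30), 30, np.float64(1.1162781582816614), np.float64(1.0213732660699502))
(array([ 5.81736263e+02, -3.37249545e+01,  1.11374369e-01]), np.int64(30), 30, np.float64(1.1162781582816614), np.float64(1.0213732660699502))
```

```bash
python3 - <<'E'
from h import *
im=cv2.imread("pics/top0.png"); g=cv2.cvtColor(im,cv2.COLOR_BGR2GRAY).astype(np.float32)
c=np.array([580,-34.6]);a=.1115; ex=np.array([np.cos(a),np.sin(a)]); ey=np.array([-ex[1],ex[0]])
for nm,n,t,D,h in(("+x",ex,ey,48,80),("-x",-ex,ey,48,80),("+y",ey,ex,90,40),("-y",-ey,ex,90,40)):
    k=np.arange(-8,13); A=[]
    for s in np.arange(-h,h+1,2.):
        P=c+np.outer(D+k,n)+s*t; uv=proj("top",np.c_[P,np.full(len(k),135)]).astype(np.float32)
        A.append(cv2.remap(g,uv[:,:1].copy(),uv[:,1:].copy(),cv2.INTER_LINEAR)[:,0])
    print(nm,np.median(A,0).astype(int).tolist())
# separate pitches
x,y,a=block(im,(580,-34.6,.112))[0]
big=cv2.resize(g.astype(np.uint8),None,fx=4,fy=4,interpolation=cv2.INTER_CUBIC)
R=np.array([[np.cos(a),-np.sin(a)],[np.sin(a),np.cos(a)]])
q=np.array([[46,87],[46,-87],[-46,-87],[-46,87]])@R.T+[x,y]; m=np.zeros_like(big); cv2.fillPoly(m,[np.round(proj("top",np.c_[q,[135]*4])*4+1.5).astype(int)],255)
n,l,s,cc=cv2.connectedComponentsWithStats(((big<130)&(m>0)).astype(np.uint8))
k=[i for i in range(1,n) if 60<s[i,4]<420 and max(s[i,2:4])<28]
L=(ray("top",(cc[k]-1.5)/4,135)[:,:2]-[x,y])@R; I=np.round(L/18)
for j in(0,1): print(np.polyfit(I[:,j],L[:,j],1),[ (int(i),L[I[:,j]==i,j].mean().round(1)) for i in np.unique(I[:,j])])
E
```

```text
+x [217, 232, 246, 249, 252, 253, 252, 247, 230, 200, 166, 135, 113, 105, 104, 104, 104, 104, 104, 104, 104]
-x [232, 239, 247, 250, 245, 230, 199, 160, 136, 126, 121, 111, 96, 82, 73, 70, 70, 70, 70, 70, 70]
+y [249, 253, 253, 253, 253, 253, 250, 238, 218, 179, 133, 101, 96, 99, 100, 101, 101, 102, 102, 102, 102]
-y [253, 253, 253, 253, 251, 246, 230, 189, 145, 114, 101, 100, 100, 101, 101, 102, 101, 101, 102, 102, 102]
[ 1.80228879e+01 -3.81464414e-03] [(-2, np.float64(-36.1)), (-1, np.float64(-18.0)), (0, np.float64(0.1)), (1, np.float64(18.0)), (2, np.float64(36.1))]
[18.4967477   0.13246605] [(-4, np.float64(-73.9)), (-3, np.float64(-55.3)), (-2, np.float64(-36.9)), (-1, np.float64(-18.4)), (0, np.float64(0.2)), (1, np.float64(18.6)), (2, np.float64(37.1)), (3, np.float64(55.6)), (4, np.float64(74.1))]
```

```bash
sed -i 's#I=np.round(L/18); e=np.linalg.norm(L-18\*I,axis=1)#I=np.round(L/[18,18.5]); e=np.linalg.norm(L-I*[18,18.5],axis=1)#; s#P=18\*I\[ok\]#P=I[ok]*[18,18.5]#' h.py
cat >> h.py <<'E'
C0=np.array([572.6,-48.0]); A0=-.2164; RO=np.array([[np.cos(A0),-np.sin(A0)],[np.sin(A0),np.cos(A0)]])
def out(p): return (np.asarray(p)[...,:2]-C0)@RO      # world -> outline frame
def world(p): return C0+RO@np.asarray(p)
def rep(im,guess):
    b,n,k,e,s=block(im,guess); b[:2]-=np.array([.35,0]); 
    print("block in outline x,y,yaw:",out(b).round(2),round(b[2]-A0,4),"n",n,k,round(e,2),"world",b.round(3).tolist())
    return b
def tool():
    o=bot.get_obs(); print("t",o["time"],"tool out",out(o["tool_pos"]).round(1),np.round(o["tool_pos"],1),np.round(o["tcp_rot"],3),"F out",(np.array(o["contact_force"])[:2]@RO).round(2),np.round(o["contact_force"][2],2),"w",round(o["grip_width"],1))
E
python3 - <<'E'
from h import *
rep(cv2.imread("pics/top0.png"),(580,-34.6,.112))
print("beaker rim",out(ray("top",[297,92],115)),"base",out(ray("top",[296,106],0)),out(ray("scene",[299,302],0)))
print("target",world([98,12]))
E
python3 -m pendant '[[[0.64,-0.69,0],[0,0,0.065],1],[[0.64,-0.69,0],[0,0,0.065],1],[[0.64,-0.69,0],[0,0,0.065],1],[[0.64,-0.69,0],[0,0,0.065],1],[[0.64,-0.69,0],[0,0,0.065],1],[[0.64,-0.69,0],[0,0,0.065],1],[[0.64,-0.69,0],[0,0,0.065],1],[[0.64,-0.69,0],[0,0,0.065],1],[[0.64,-0.69,0],[0,0,0.065],1],[[0.64,-0.69,0],[0,0,0.065],1]]'
python3 -m pendant '[[[0.64,-0.69,0],[0,0,0],1],[[0.64,-0.69,0],[0,0,0],1],[[0.64,-0.69,0],[0,0,0],1],[[0.64,-0.69,0],[0,0,0],1],[[0.64,-0.69,0],[0,0,0],1],[[0.64,-0.69,0],[0,0,0],1],[[0.64,-0.69,0],[0,0,0],1],[[0.64,-0.69,0],[0,0,0],1],[[0.64,-0.69,0],[0,0,0],1],[[0.64,-0.69,0],[0,0,0],1]]'
python3 -m pendant '[[[0.64,-0.69,0],[0,0,0],1],[[0.64,-0.69,0],[0,0,0],1],[[0.64,-0.69,0],[0,0,0],1],[[0.64,-0.69,0],[0,0,0],1],[[0.64,-0.69,0],[0,0,0],1],[[0.64,-0.69,0],[0,0,0],1],[[0.64,-0.69,0],[0,0,0],1],[[0,0,0],[0,0,0],1],[[0,0,0],[0,0,0],1],[[0,0,0],[0,0,0],1]]'
python3 -c 'from h import *; tool()'
```

```text
block in outline x,y,yaw: [ 5.47 15.95] 0.3295 n 30 30 0.15 world [581.364, -33.599, 0.113]
beaker rim [[166.64155205  64.2299263 ]] base [[175.83392752  62.96329278]] [[165.49346854  68.25304119]]
target [670.89090137 -57.3219476 ]
time: 0.93
tool_pos: [345.1, 294.1, 243.5]
tcp_rot: [-3.141, -0.0, 2.925]
contact_force: [0.9, -0.2, 0.3]
grip_width: 91.6
finger_force: 0.0
time: 1.77
tool_pos: [537.1, 87.1, 243.3]
tcp_rot: [-3.142, -0.001, 2.925]
contact_force: [0.2, 1.5, 0.1]
grip_width: 91.9
finger_force: 0.0
time: 2.6
tool_pos: [670.4, -56.1, 243.0]
tcp_rot: [3.141, -0.002, 2.925]
contact_force: [-0.6, 0.3, 1.0]
grip_width: 91.7
finger_force: 0.0
t 2.6 tool out [97.2 13.1] [670.4 -56.1 243. ] [ 3.141e+00 -2.000e-03  2.925e+00] F out [-0.66  0.16] 1.02 w 91.7
```

```bash

python3 -m pendant '[[[0,0,-0.6],[0,0,0],1],[[0,0,-0.6],[0,0,0],1],[[0,0,-0.6],[0,0,0],1],[[0,0,-0.6],[0,0,0],1],[[0,0,-0.6],[0,0,0],1],[[0,0,-0.4],[0,0,0],1],[[0,0,-0.2],[0,0,0],1],[[0,0,0],[0,0,0],1],[[0,0,0],[0,0,0],1],[[0,0,0],[0,0,0],1]]'
python3 -c 'from h import *; tool()'
python3 -m pendant '[[[-0.065,0.014,0],[0,0,0],1],[[-0.065,0.014,0],[0,0,0],1],[[-0.033,0.007,0],[0,0,0],1],[[-0.033,0.007,0],[0,0,0],1],[[-0.033,0.007,0],[0,0,0],1],[[-0.033,0.007,0],[0,0,0],1],[[-0.033,0.007,0],[0,0,0],1],[[-0.033,0.007,0],[0,0,0],1],[[-0.033,0.007,0],[0,0,0],1],[[-0.033,0.007,0],[0,0,0],1]]'
python3 -m pendant '[[[-0.049,0.011,0],[0,0,0],1],[[-0.049,0.011,0],[0,0,0],1],[[-0.049,0.011,0],[0,0,0],1],[[-0.049,0.011,0],[0,0,0],1],[[-0.049,0.011,0],[0,0,0],1],[[-0.049,0.011,0],[0,0,0],1],[[-0.049,0.011,0],[0,0,0],1],[[-0.049,0.011,0],[0,0,0],1],[[-0.049,0.011,0],[0,0,0],1],[[-0.049,0.011,0],[0,0,0],1]]'
python3 - <<'E'
from h import *
tool(); b=bot.capture("scene"); cv2.imwrite("pics/s1.png",b)
cv2.imwrite("pics/cs1.png",cv2.resize(b[150:300,190:350],None,fx=4,fy=4,interpolation=cv2.INTER_CUBIC))
E
```

```text
time: 3.43
tool_pos: [671.5, -56.5, 137.2]
tcp_rot: [3.141, 0.002, 2.925]
contact_force: [-0.6, -0.2, 0.2]
grip_width: 92.2
finger_force: 0.0
t 3.4333 tool out [98.4 13. ] [671.5 -56.5 137.2] [3.141e+00 2.000e-03 2.925e+00] F out [-0.51 -0.34] 0.18 w 92.2
time: 4.27
tool_pos: [659.2, -54.0, 135.8]
tcp_rot: [3.142, 0.001, 2.925]
contact_force: [0.3, -0.8, 0.6]
grip_width: 91.7
finger_force: 0.5
time: 5.1
tool_pos: [644.3, -50.8, 135.8]
tcp_rot: [3.142, 0.0, 2.925]
contact_force: [1.0, -1.2, 0.1]
grip_width: 91.9
finger_force: 0.9
t 5.1 tool out [70.6 12.7] [644.3 -50.8 135.8] [3.142 0.    2.925] F out [ 1.21 -0.98] 0.13 w 91.9
```

View pics/cs1.png

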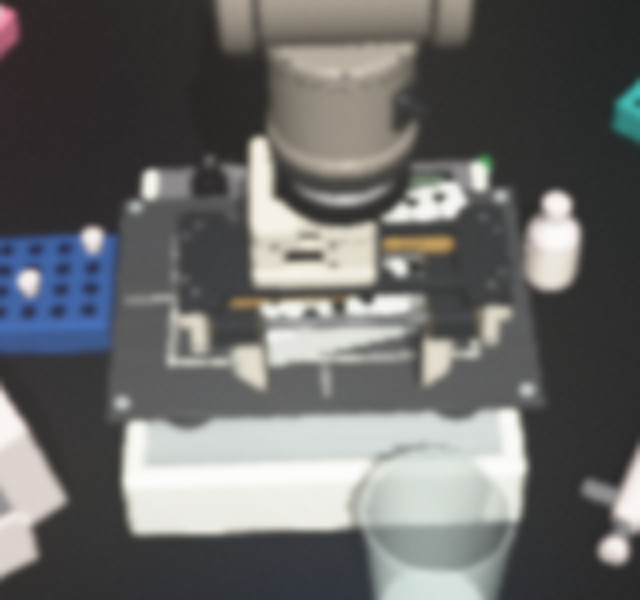

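```bash

python3 -m pendant '[[[-0.049,0.011,0],[0,0,0],1],[[-0.049,0.011,0],[0,0,0],1],[[-0.049,0.011,0],[0,0,0],1],[[-0.049,0.011,0],[0,0,0],1],[[-0.049,0.011,0],[0,0,0],1],[[-0.049,0.011,0],[0,0,0],1],[[0,0,0],[0,0,0],1],[[0.033,-0.007,0],[0,0,0],1],[[0.049,-0.011,0],[0,0,0],1],[[0.049,-0.011,0],[0,0,0],1]]'
python3 -m pendant '[[[0.049,-0.011,0],[0,0,0],1],[[0.049,-0.011,0],[0,0,0],1],[[0.065,-0.014,0],[0,0,0],1],[[0.065,-0.014,0],[0,0,0],1],[[0.13,-0.028,0],[0,0,0],1],[[0,0,0.4],[0,0,0],1],[[0,0,0.6],[0,0,0],1],[[0,0,0.6],[0,0,0],1],[[0,0,0.2],[0,0,0],1],[[0,0,0],[0,0,0],1]]'
python3 -m pendant '[[[-0.65,0.14,0],[0,0,0],1],[[-0.65,0.14,0],[0,0,0],1],[[-0.65,0.14,0],[0,0,0],1],[[-0.65,0.14,0],[0,0,0],1],[[-0.65,0.14,0],[0,0,0],1],[[-0.65,0.14,0],[0,0,0],1],[[-0.65,0.14,0],[0,0,0],1],[[-0.65,0.14,0],[0,0,0],1],[[-0.65,0.14,0],[0,0,0],1],[[-0.65,0.14,0],[0,0,0],1]]'
python3 - <<'E'
from h import *
tool(); b=bot.capture("top"); cv2.imwrite("pics/t2.png",b)
cv2.imwrite("pics/ct2.png",cv2.resize(b[108:250,235:385],None,fx=4,fy=4,interpolation=cv2.INTER_CUBIC))
for g in ((570,-33,.0),(565,-33,-.05),(555,-33,-.05)): rep(b,g)
E
```

```text
time: 5.98
tool_pos: [639.4, -49.4, 135.6]
tcp_rot: [3.141, -0.001, 2.925]
contact_force: [0.1, -0.2, -0.5]
grip_width: 91.8
finger_force: 0.1
time: 6.82
tool_pos: [651.3, -52.1, 191.6]
tcp_rot: [3.141, 0.004, 2.925]
contact_force: [0.2, -0.2, -0.2]
grip_width: 91.8
finger_force: 0.0
time: 7.65
tool_pos: [453.7, -9.6, 188.6]
tcp_rot: [3.142, -0.002, 2.925]
contact_force: [-0.8, 0.1, 0.2]
grip_width: 92.0
finger_force: 0.0
t 7.65 tool out [-124.4   11.9] [453.7  -9.6 188.6] [ 3.142e+00 -2.000e-03  2.925e+00] F out [-0.76 -0.06] 0.24 w 92.0
block in outline x,y,yaw: [nan nan] 0.2164 n 0 7 nan world [nan, nan, 0.0]
block in outline x,y,yaw: [nan nan] 0.2164 n 0 7 nan world [nan, nan, 0.0]
block in outline x,y,yaw: [nan nan] 0.2164 n 0 2 nan world [nan, nan, 0.0]h.py:31: RuntimeWarning: Mean of empty slice.
  P=I[ok]*[18,18.5]; Q=W[ok]; pm,qm=P.mean(0),Q.mean(0); H=(P-pm).T@(Q-qm)
  ret = um.true_divide(
h.py:34: RuntimeWarning: invalid value encountered in scalar divide
  sc=np.sum((P-pm)@R.T*(Q-qm))/np.sum((P-pm)**2)
h.py:35: RuntimeWarning: Mean of empty slice.
  return np.array([x,y,a]),ok.sum(),len(k),e[ok].mean(),sc
  ret = ret.dtype.type(ret / rcount)
```

View pics/ct2.png

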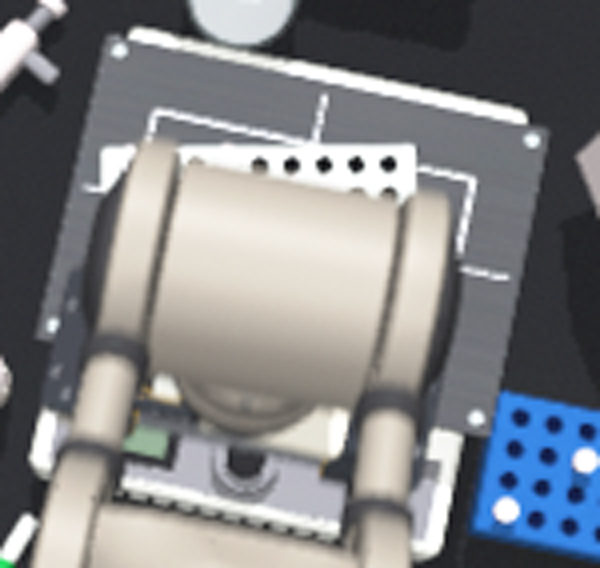

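The top view shows the block turned part of the way (far edge level at about v=184) with the wrist covering the rest. Next I'll tap the +y face near its +x corner, which turns the block and shifts it in −y.

```bash

python3 -m pendant '[[[0.613,0.441,0],[0,0,0],0],[[0.613,0.441,0],[0,0,0],-1],[[0.613,0.441,0],[0,0,0],-1],[[0.613,0.441,0],[0,0,0],-1],[[0.613,0.441,0],[0,0,0],-1],[[0.613,0.441,0],[0,0,0],-1],[[0.613,0.441,0],[0,0,0],-1],[[0.613,0.441,0],[0,0,0],-1],[[0,0,0],[0,0,0],-1],[[0,0,0],[0,0,0],-1]]'
python3 -c '
from h import *
tool(); b=bot.capture("top"); cv2.imwrite("pics/t3.png",b)
for g in ((565,-28,0),(565,-28,.02)): rep(b,g)'
```

```text
time: 8.53
tool_pos: [602.3, 96.4, 188.0]
tcp_rot: [-3.141, -0.002, 2.926]
contact_force: [-0.3, -0.9, 0.3]
grip_width: 29.8
finger_force: 0.0
t 8.5333 tool out [ -2.  147.4] [602.3  96.4 188. ] [-3.141e+00 -2.000e-03  2.926e+00] F out [-0.11 -0.99] 0.25 w 29.8
block in outline x,y,yaw: [-9.3  20.47] 0.2346 n 23 24 0.12 world [567.91, -26.007, 0.018]
block in outline x,y,yaw: [-9.3  20.47] 0.2346 n 23 24 0.12 world [567.91, -26.007, 0.018]
```

```bash

python3 -m pendant '[[[0,0,-0.4],[0,0,0],-1],[[0,0,-0.5],[0,0,0],-1],[[0,0,-0.5],[0,0,0],-1],[[0,0,-0.3],[0,0,0],-1],[[0,0,-0.067],[0,0,0],-1],[[0,0,0],[0,0,0],-1],[[-0.021,-0.098,0],[0,0,0],-1],[[-0.021,-0.098,0],[0,0,0],-1],[[-0.021,-0.098,0],[0,0,0],-1],[[-0.007,-0.033,0],[0,0,0],-1]]'
python3 -m pendant '[[[-0.007,-0.033,0],[0,0,0],-1],[[-0.007,-0.033,0],[0,0,0],-1],[[-0.007,-0.033,0],[0,0,0],-1],[[-0.007,-0.033,0],[0,0,0],-1],[[-0.007,-0.033,0],[0,0,0],-1],[[-0.007,-0.033,0],[0,0,0],-1],[[-0.007,-0.033,0],[0,0,0],-1],[[-0.007,-0.033,0],[0,0,0],-1],[[-0.007,-0.033,0],[0,0,0],-1],[[-0.007,-0.033,0],[0,0,0],-1]]'
python3 -m pendant '[[[-0.011,-0.049,0],[0,0,0],-1],[[-0.011,-0.049,0],[0,0,0],-1],[[-0.011,-0.049,0],[0,0,0],-1],[[-0.011,-0.049,0],[0,0,0],-1],[[-0.011,-0.049,0],[0,0,0],-1],[[-0.011,-0.049,0],[0,0,0],-1],[[-0.011,-0.049,0],[0,0,0],-1],[[-0.011,-0.049,0],[0,0,0],-1],[[-0.011,-0.049,0],[0,0,0],-1],[[-0.011,-0.049,0],[0,0,0],-1]]'
python3 - <<'E'
from h import *
tool(); b=bot.capture("top"); cv2.imwrite("pics/t4.png",b); g=cv2.cvtColor(b,cv2.COLOR_BGR2GRAY)
rep(b,(565,-36,-.03))
print("platform shift",out(ray("top",[cen(g,proj("top",[629.4,-188.5,105])[0]),cen(g,proj("top",[463,-152.6,105])[0])],105))-out([[629.4,-188.5],[463,-152.6]]))
E
```

```text
time: 9.42
tool_pos: [600.5, 85.5, 137.4]
tcp_rot: [3.141, 0.001, 2.924]
contact_force: [0.1, -0.1, -0.7]
grip_width: -0.1
finger_force: 0.0
time: 10.25
tool_pos: [598.2, 76.3, 136.8]
tcp_rot: [3.141, 0.0, 2.925]
contact_force: [-0.0, 2.8, 0.7]
grip_width: 0.7
finger_force: 1.2
time: 11.08
tool_pos: [594.9, 61.4, 136.7]
tcp_rot: [3.141, 0.0, 2.925]
contact_force: [1.3, 2.9, 1.0]
grip_width: 0.3
finger_force: 1.4
t 11.0833 tool out [ -1.7 111.6] [594.9  61.4 136.7] [3.141 0.    2.925] F out [0.63 3.07] 1.02 w 0.3
block in outline x,y,yaw: [-15.4   13.11] 0.0562 n 4 22 1.69 world [560.371, -31.892, -0.16]
platform shift [[-0.93574395 -6.90863992]
 [-0.83603526 -6.65909167]]
```

```bash
cat >> h.py <<'E'
import warnings; warnings.filterwarnings("ignore")
def find(im,g,w=8):
    best=None
    for dx in(-w,0,w):
        for dy in(-w,0,w):
            for da in(-.1,-.05,0,.05,.1):
                r=block(im,(g[0]+dx,g[1]+dy,g[2]+da))
                if r[1]<6: continue
                if not(np.hypot(r[0][0]-g[0],r[0][1]-g[1])<14): continue
                k=(r[1]-3*r[3],r)
                if best is None or k[0]>best[0]: best=k
    b,n,k,e,s=best[1]; b=b-[.35,0,0]
    print("block out x,y,yaw:",out(b).round(2),round(b[2]-A0,4),"n",n,k,"e",round(e,2)); return b
def plat(im):
    g=cv2.cvtColor(im,cv2.COLOR_BGR2GRAY); P=np.array([[683.7,54.8],[629.4,-188.5],[463.0,-152.6],[516.0,92.2]]); r=[]
    for p in P:
        q=cen(g,cen(g,proj("top",[*p,105])[0])); r.append(out(ray("top",q,105))[0]-out(p))
    print("platform shift per screw",np.round(r,1).tolist())
E
python3 - <<'E'
from h import *
b=cv2.imread("pics/t4.png"); find(b,(565,-36,-.05)); plat(b)
E
```

```text
block out x,y,yaw: [-11.37  -0.49] 0.2164 n 20 21 e 0.32Traceback (most recent call last):
  File "<stdin>", line 2, in <module>
  File "h.py", line 92, in plat
    q=cen(g,cen(g,proj("top",[*p,105])[0])); r.append(out(ray("top",q,105))[0]-out(p))
  File "h.py", line 16, in cen
    yy,xx=np.mgrid[v-r:v+r+1,u-r:u+r+1]; return np.array([(w*xx).sum(),(w*yy).sum()])/w.sum()
                                                           ~^~~
ValueError: operands could not be broadcast together with shapes (0,0) (7,7)
```

```bash
python3 - <<'E'
from h import *
b=cv2.imread("pics/t4.png"); S={}
for x in range(545,590,6):
  for y in range(-65,-10,6):
    for a in(-.2,-.1,-.05,0,.05):
      r=block(b,(x,y,a))
      if r[1]>7: S[(*out(r[0]).round(0),round(r[0][2]-A0,3))]=(int(r[1]),r[2],round(r[3],2))
for k,v in sorted(S.items(),key=lambda t:-t[1][0]+4*t[1][2])[:8]: print([float(i) for i in k],v)
E
```

```text
[-11.0, -0.0, 0.216] (20, 21, np.float64(0.32))
[-11.0, -0.0, 0.215] (20, 21, np.float64(0.33))
[-7.0, -18.0, 0.216] (20, 22, np.float64(0.36))
[-7.0, -18.0, 0.215] (20, 21, np.float64(0.36))
[-15.0, 18.0, 0.215] (20, 20, np.float64(0.37))
[-7.0, -18.0, 0.213] (19, 20, np.float64(0.13))
[-11.0, -0.0, 0.212] (19, 20, np.float64(0.13))
[-11.0, -0.0, 0.213] (19, 20, np.float64(0.17))
```

```bash

python3 -m pendant '[[[-0.011,-0.049,0],[0,0,0],-1],[[-0.011,-0.049,0],[0,0,0],-1],[[-0.011,-0.049,0],[0,0,0],-1],[[-0.011,-0.049,0],[0,0,0],-1],[[0,0,0],[0,0,0],-1],[[0.007,0.033,0],[0,0,0],-1],[[0.011,0.049,0],[0,0,0],-1],[[0.011,0.049,0],[0,0,0],-1],[[0.011,0.049,0],[0,0,0],-1],[[0.011,0.049,0],[0,0,0],-1]]'
python3 -m pendant '[[[0.011,0.049,0],[0,0,0],-1],[[0.011,0.049,0],[0,0,0],-1],[[0.021,0.098,0],[0,0,0],-1],[[0.043,0.195,0],[0,0,0],-1],[[0.043,0.195,0],[0,0,0],-1],[[0,0,0.4],[0,0,0],-1],[[0,0,0.6],[0,0,0],0],[[0,0,0.6],[0,0,0],1],[[0,0,0.2],[0,0,0],1],[[0,0,0],[0,0,0],1]]'
python3 - <<'E'
from h import *
tool(); b=bot.capture("top"); cv2.imwrite("pics/t5.png",b); find(b,world([-10,0]).tolist()+[-.01])
E
```

```text
time: 11.97
tool_pos: [595.0, 62.4, 136.6]
tcp_rot: [-3.141, -0.0, 2.925]
contact_force: [-0.3, -0.1, 0.7]
grip_width: 0.7
finger_force: 0.1
time: 12.8
tool_pos: [599.9, 80.5, 192.4]
tcp_rot: [3.141, 0.004, 2.925]
contact_force: [0.0, -0.5, 0.1]
grip_width: 22.5
finger_force: 0.0
t 12.8 tool out [ -0.9 131.4] [599.9  80.5 192.4] [3.141 0.004 2.925] F out [ 0.13 -0.45] 0.12 w 22.5
block out x,y,yaw: [-11.15   1.58] 0.2065 n 24 24 e 0.16
```

```bash

python3 -m pendant '[[[-0.589,-0.482,0],[0,0,0],1],[[-0.589,-0.482,0],[0,0,0],1],[[-0.589,-0.482,0],[0,0,0],1],[[-0.589,-0.482,0],[0,0,0],1],[[-0.589,-0.482,0],[0,0,0],1],[[-0.589,-0.482,0],[0,0,0],1],[[-0.589,-0.482,0],[0,0,0],1],[[0,0,0],[0,0,0],1],[[0,0,-0.4],[0,0,0],1],[[0,0,-0.5],[0,0,0],1]]'
python3 -m pendant '[[[0,0,-0.6],[0,0,0],1],[[0,0,-0.3],[0,0,0],1],[[0,0,0],[0,0,0],1],[[0,0,0],[0,0,0],1],[[0.13,-0.029,0],[0,0,0],1],[[0.13,-0.029,0],[0,0,0],1],[[0.033,-0.007,0],[0,0,0],1],[[0.033,-0.007,0],[0,0,0],1],[[0.033,-0.007,0],[0,0,0],1],[[0.033,-0.007,0],[0,0,0],1]]'
python3 -c 'from h import *; tool()'
python3 -m pendant '[[[0.033,-0.007,0],[0,0,0],1],[[0.033,-0.007,0],[0,0,0],1],[[0.033,-0.007,0],[0,0,0],1],[[0.033,-0.007,0],[0,0,0],1],[[0.033,-0.007,0],[0,0,0],1],[[0.033,-0.007,0],[0,0,0],1],[[0.049,-0.011,0],[0,0,0],1],[[0.049,-0.011,0],[0,0,0],1],[[0.049,-0.011,0],[0,0,0],1],[[0.049,-0.011,0],[0,0,0],1]]'
python3 -m pendant '[[[0.049,-0.011,0],[0,0,0],1],[[0.049,-0.011,0],[0,0,0],1],[[0.049,-0.011,0],[0,0,0],1],[[0.049,-0.011,0],[0,0,0],1],[[0.049,-0.011,0],[0,0,0],1],[[0.049,-0.011,0],[0,0,0],1],[[0.049,-0.011,0],[0,0,0],1],[[0.049,-0.011,0],[0,0,0],1],[[0.049,-0.011,0],[0,0,0],1],[[0.049,-0.011,0],[0,0,0],1]]'
python3 - <<'E'
from h import *
tool(); 
for n in("top","scene"):
  b=bot.capture(n); cv2.imwrite(f"pics/{n}6.png",b)
cv2.imwrite("pics/cs6.png",cv2.resize(b[150:300,190:350],None,fx=4,fy=4,interpolation=cv2.INTER_CUBIC))
E
```

```text
time: 13.68
tool_pos: [475.7, -21.3, 163.5]
tcp_rot: [3.141, 0.002, 2.924]
contact_force: [0.3, 0.1, 0.2]
grip_width: 90.6
finger_force: 0.0
time: 14.52
tool_pos: [487.2, -23.8, 136.9]
tcp_rot: [3.141, 0.0, 2.925]
contact_force: [0.4, 0.3, -0.0]
grip_width: 91.7
finger_force: 0.0
t 14.5167 tool out [-88.7   5.3] [487.2 -23.8 136.9] [3.141 0.    2.925] F out [0.32 0.36] -0.01 w 91.7
time: 15.35
tool_pos: [498.6, -26.2, 136.6]
tcp_rot: [3.142, -0.001, 2.925]
contact_force: [-3.2, -0.1, 1.4]
grip_width: 91.7
finger_force: 1.4
time: 16.18
tool_pos: [513.7, -29.6, 136.7]
tcp_rot: [3.141, 0.0, 2.925]
contact_force: [-2.2, 2.5, 0.9]
grip_width: 91.7
finger_force: 1.1
t 16.1833 tool out [-61.5   5.3] [513.7 -29.6 136.7] [3.141 0.    2.925] F out [-2.64  2.  ] 0.86 w 91.7
```

View pics/cs6.png

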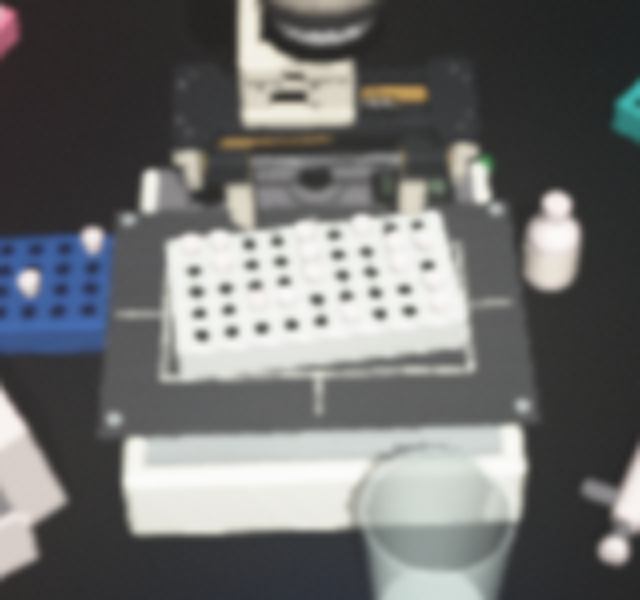

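```bash
sed -i 's/def block(im,guess=None):/def block(im,guess=None,cn="top"):/; s/proj("top",np.c_\[q,\[135\]\*4\])/proj(cn,np.c_[q,[135]*4])/; s#ray("top",(c\[k\]-1.5)/4,135)#ray(cn,(c[k]-1.5)/4,135)#; s/if 60<s\[i,4\]<420 and/if (60 if cn=="top" else 20)<s[i,4]<420 and/; s/min(s\[i,2:4\])>7\]/min(s[i,2:4])>(7 if cn=="top" else 4)]/' h.py
sed -i 's/def find(im,g,w=8):/def find(im,g,w=8,cn="top"):/; s/r=block(im,(g\[0\]+dx,g\[1\]+dy,g\[2\]+da))/r=block(im,(g[0]+dx,g[1]+dy,g[2]+da),cn)/; s/b=b-\[.35,0,0\]/b=b-([.35,0,0] if cn=="top" else OFF)/' h.py
cat >> h.py <<'E'
OFF=[0,0,0]
def splat(im,uv):
    g=cv2.cvtColor(im,cv2.COLOR_BGR2GRAY); return out(ray("scene",[cen(g,cen(g,u)) for u in uv],105))
E
python3 - <<'E'
from h import *
a=cv2.imread("pics/scene0.png"); b=cv2.imread("pics/scene6.png")
r=find(a,(581.4,-33.6,.113),4,"scene"); print(r-[581.36,-33.6,.113])
find(b,world([3,0]).tolist()+[-.1],6,"scene")
U0=np.array([[205+91/5,180+116/5],[205+548/5,180+103/5],[205+582/5,180+346/5],[205+73/5,180+362/5]])
U1=np.array([[190+127/4,150+220/4],[190+497/4,150+208/4],[190+523/4,150+405/4],[190+114/4,150+418/4]])
s0=splat(a,U0); s1=splat(b,U1); print(s0.round(1).tolist(),(s1-s0).round(1).tolist())
E
```

```text
block out x,y,yaw: [ 3.75 15.1 ] 0.3317 n 23 23 e 0.19
[-1.85585975 -0.45355615  0.00232597]
block out x,y,yaw: [ 5.43 -4.55] 0.1177 n 24 24 e 0.21
[[-94.8, -120.3], [-91.7, 121.4], [81.6, 124.6], [82.8, -125.8]] [[12.0, -6.7], [1.7, -4.3], [6.8, -2.4], [6.8, -2.2]]
```

```bash
sed -i 's/^OFF=.*/OFF=[-1.86,-.45,.0023]/' h.py
python3 -m pendant '[[[0.049,-0.011,0],[0,0,0],1],[[0.049,-0.011,0],[0,0,0],1],[[0.049,-0.011,0],[0,0,0],1],[[0.049,-0.011,0],[0,0,0],1],[[0.049,-0.011,0],[0,0,0],1],[[0.049,-0.011,0],[0,0,0],1],[[0.049,-0.011,0],[0,0,0],1],[[0,0,0],[0,0,0],1],[[-0.033,0.007,0],[0,0,0],1],[[-0.049,0.011,0],[0,0,0],1]]'
python3 -m pendant '[[[-0.049,0.011,0],[0,0,0],1],[[-0.049,0.011,0],[0,0,0],1],[[-0.049,0.011,0],[0,0,0],1],[[-0.049,0.011,0],[0,0,0],1],[[-0.049,0.011,0],[0,0,0],1],[[-0.065,0.014,0],[0,0,0],1],[[-0.13,0.028,0],[0,0,0],1],[[-0.13,0.028,0],[0,0,0],1],[[0,0,0.3],[0,0,0],1],[[0,0,0.6],[0,0,0],1]]'
python3 - <<'E'
from h import *
tool(); b=bot.capture("scene"); cv2.imwrite("pics/scene7.png",b); find(b,world([6,-1]).tolist()+[-.15],6,"scene")
E
```

```text
time: 17.12
tool_pos: [521.5, -31.5, 136.7]
tcp_rot: [3.142, 0.001, 2.925]
contact_force: [-0.7, 1.1, -0.0]
grip_width: 92.0
finger_force: 0.5
time: 17.95
tool_pos: [502.8, -27.3, 162.8]
tcp_rot: [3.142, -0.004, 2.925]
contact_force: [0.9, -0.6, -0.2]
grip_width: 92.1
finger_force: 0.0
t 17.95 tool out [-72.6   5.2] [502.8 -27.3 162.8] [ 3.142 -0.004  2.925] F out [ 0.97 -0.41] -0.16 w 92.1
block out x,y,yaw: [ 7.24 -3.92] 0.0668 n 23 23 e 0.21
```

```bash

python3 -m pendant '[[[0,0,0.45],[0,0,0],1],[[0,0,0.45],[0,0,0],1],[[0.643,-0.232,0],[0,0,0],1],[[0.643,-0.232,0],[0,0,0],1],[[0.643,-0.232,0],[0,0,0],1],[[0.643,-0.232,0],[0,0,0],1],[[0.643,-0.232,0],[0,0,0],1],[[0.643,-0.232,0],[0,0,0],1],[[0.643,-0.232,0],[0,0,0],1],[[0.643,-0.232,0],[0,0,0],1]]'
python3 -m pendant '[[[0,0,0],[0,0,0],1],[[0,0,-0.4],[0,0,0],1],[[0,0,-0.6],[0,0,0],1],[[0,0,-0.5],[0,0,0],1],[[0,0,-0.3],[0,0,0],1],[[0,0,0],[0,0,0],1],[[-0.13,0.029,0],[0,0,0],1],[[-0.13,0.029,0],[0,0,0],1],[[-0.1,0.022,0],[0,0,0],1],[[-0.033,0.007,0],[0,0,0],1]]'
python3 -c 'from h import *; tool()'
python3 -m pendant '[[[-0.033,0.007,0],[0,0,0],1],[[-0.033,0.007,0],[0,0,0],1],[[-0.033,0.007,0],[0,0,0],1],[[-0.033,0.007,0],[0,0,0],1],[[-0.033,0.007,0],[0,0,0],1],[[-0.033,0.007,0],[0,0,0],1],[[-0.033,0.007,0],[0,0,0],1],[[-0.033,0.007,0],[0,0,0],1],[[-0.033,0.007,0],[0,0,0],1],[[-0.033,0.007,0],[0,0,0],1]]'
python3 -c 'from h import *; tool()'
```

```text
time: 18.83
tool_pos: [659.5, -83.7, 191.3]
tcp_rot: [3.142, 0.001, 2.925]
contact_force: [-0.1, 0.3, -0.3]
grip_width: 91.7
finger_force: 0.0
time: 19.67
tool_pos: [646.6, -80.6, 137.9]
tcp_rot: [3.142, 0.001, 2.925]
contact_force: [-0.3, 0.4, 0.6]
grip_width: 91.7
finger_force: 0.0
t 19.6667 tool out [ 79.3 -16. ] [646.6 -80.6 137.9] [3.142e+00 1.000e-03 2.925e+00] F out [-0.42  0.33] 0.62 w 91.7
time: 20.5
tool_pos: [636.9, -78.6, 136.7]
tcp_rot: [3.142, 0.0, 2.925]
contact_force: [1.7, -0.2, 0.6]
grip_width: 91.5
finger_force: 0.3
t 20.5 tool out [ 69.4 -16.1] [636.9 -78.6 136.7] [3.142 0.    2.925] F out [1.71 0.22] 0.58 w 91.5
```

```bash

python3 -m pendant '[[[-0.049,0.011,0],[0,0,0],1],[[-0.049,0.011,0],[0,0,0],1],[[-0.049,0.011,0],[0,0,0],1],[[-0.049,0.011,0],[0,0,0],1],[[-0.049,0.011,0],[0,0,0],1],[[-0.049,0.011,0],[0,0,0],1],[[-0.049,0.011,0],[0,0,0],1],[[-0.049,0.011,0],[0,0,0],1],[[-0.049,0.011,0],[0,0,0],1],[[-0.033,0.007,0],[0,0,0],1]]'
python3 - <<'E'
from h import *
tool(); b=bot.capture("scene"); cv2.imwrite("pics/scene8.png",b)
cv2.imwrite("pics/cs8.png",cv2.resize(b[150:300,190:350],None,fx=4,fy=4,interpolation=cv2.INTER_CUBIC))
E
```

```text
time: 21.33
tool_pos: [622.5, -75.4, 136.7]
tcp_rot: [3.142, -0.0, 2.925]
contact_force: [0.9, -0.5, -0.5]
grip_width: 91.7
finger_force: 0.7
t 21.3333 tool out [ 54.6 -16. ] [622.5 -75.4 136.7] [ 3.142 -0.     2.925] F out [ 0.93 -0.28] -0.47 w 91.7
```

View pics/cs8.png

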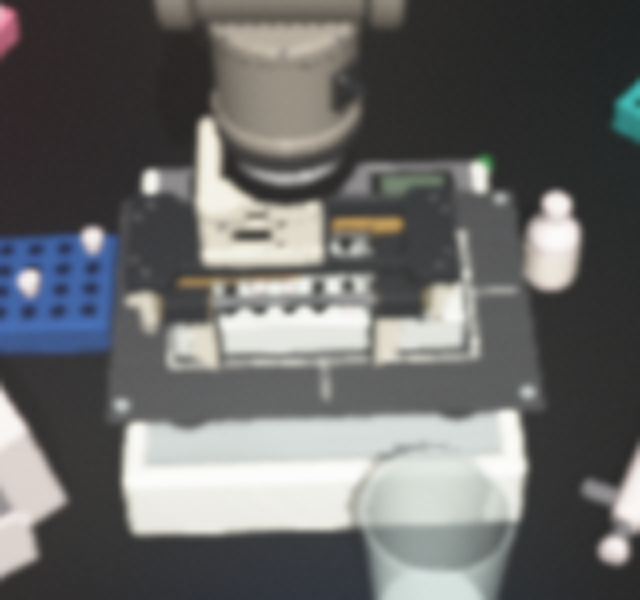

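```bash

python3 -m pendant '[[[0,0,0],[0,0,0],1],[[0.033,-0.007,0],[0,0,0],1],[[0.049,-0.011,0],[0,0,0],1],[[0.049,-0.011,0],[0,0,0],1],[[0.049,-0.011,0],[0,0,0],1],[[0.049,-0.011,0],[0,0,0],1],[[0.049,-0.011,0],[0,0,0],1],[[0.049,-0.011,0],[0,0,0],1],[[0.13,-0.028,0],[0,0,0],1],[[0.13,-0.028,0],[0,0,0],1]]'
python3 -m pendant '[[[0,0,0.5],[0,0,0],0],[[0,0,0.6],[0,0,0],-1],[[0,0,0.6],[0,0,0],-1],[[-0.5,-0.5,0],[0,0,0],-1],[[-0.5,-0.6,0],[0,0,0],-1],[[-0.5,-0.6,0],[0,0,0],-1],[[-0.6,-0.6,0],[0,0,0],-1],[[-0.6,-0.6,0],[0,0,0],-1],[[-0.6,-0.6,0],[0,0,0],-1],[[0,0,0],[0,0,0],-1]]'
python3 - <<'E'
from h import *
tool(); 
a=bot.capture("top"); cv2.imwrite("pics/top9.png",a); find(a,world([-1,-4]).tolist()+[A0],5)
b=bot.capture("scene"); cv2.imwrite("pics/scene9.png",b); find(b,world([-1,-4]).tolist()+[A0],5,"scene")
print("lid",out(ray("top",[[384,137],[405,133],[399,190]],125)).round().tolist())
E
```

```text
time: 22.22
tool_pos: [640.6, -79.4, 136.8]
tcp_rot: [3.141, 0.0, 2.925]
contact_force: [0.0, -0.3, 0.5]
grip_width: 92.0
finger_force: 0.0
time: 23.05
tool_pos: [539.0, -187.2, 187.9]
tcp_rot: [-3.14, -0.001, 2.922]
contact_force: [0.6, -0.4, 0.5]
grip_width: 29.8
finger_force: 0.0
t 23.05 tool out [  -2.9 -143.2] [ 539.  -187.2  187.9] [-3.140e+00 -1.000e-03  2.922e+00] F out [ 0.67 -0.28] 0.53 w 29.8
block out x,y,yaw: [-0.03 -2.25] 0.0048 n 25 25 e 0.29
block out x,y,yaw: [ 0.01 -2.25] -0.0025 n 25 25 e 0.3
lid [[101.0, -157.0], [121.0, -203.0], [-15.0, -215.0]]
```

```bash

python3 -m pendant '[[[0.095,-0.021,0],[0,0,0],-1],[[0,0,-0.4],[0,0,0],-1],[[0,0,-0.6],[0,0,0],-1],[[0,0,-0.5],[0,0,0],-1],[[0,0,-0.2],[0,0,0],-1],[[0.036,0.163,0],[0,0,0],-1],[[0.036,0.163,0],[0,0,0],-1],[[0.036,0.163,0],[0,0,0],-1],[[0.036,0.163,0],[0,0,0],-1],[[0.022,0.098,0],[0,0,0],-1]]'
python3 -m pendant '[[[0.007,0.033,0],[0,0,0],-1],[[0.007,0.033,0],[0,0,0],-1],[[0.007,0.033,0],[0,0,0],-1],[[0.007,0.033,0],[0,0,0],-1],[[0.007,0.033,0],[0,0,0],-1],[[0.007,0.033,0],[0,0,0],-1],[[0.007,0.033,0],[0,0,0],-1],[[0.007,0.033,0],[0,0,0],-1],[[0.007,0.033,0],[0,0,0],-1],[[0.007,0.033,0],[0,0,0],-1]]'
cat >> h.py <<'E'
def plat2(im,im0=None):
    im0=cv2.imread("pics/top0.png"); r=[]
    for p in([683.7,54.8],[516.0,92.2]):
        u,v=np.round(proj("top",[*p,105])[0]).astype(int)
        t=im0[v-5:v+6,u-5:u+6]; s=im[v-13:v+14,u-13:u+14]; k=4
        m=cv2.matchTemplate(cv2.resize(s,None,fx=k,fy=k,interpolation=2),cv2.resize(t,None,fx=k,fy=k,interpolation=2),cv2.TM_CCOEFF_NORMED)
        _,sc,_,l=cv2.minMaxLoc(m); d=(np.array(l)/k-8); r.append([*(out(ray("top",[u,v]+d,105))-out(ray("top",[u,v],105)))[0].round(1),round(sc,2)])
    print("platform shift",r)
E
python3 - <<'E'
from h import *
tool(); a=bot.capture("top"); find(a,world([0,0]).tolist()+[A0],5); plat2(a); plat2(cv2.imread("pics/top9.png"))
E
```

```text
time: 23.98
tool_pos: [549.8, -161.6, 137.6]
tcp_rot: [-3.142, 0.001, 2.926]
contact_force: [1.0, 0.8, -0.2]
grip_width: 0.8
finger_force: 0.0
time: 24.82
tool_pos: [551.2, -152.7, 136.7]
tcp_rot: [-3.141, 0.0, 2.925]
contact_force: [0.1, -2.2, 0.1]
grip_width: 0.5
finger_force: 0.7
t 24.8167 tool out [   1.6 -106.8] [ 551.2 -152.7  136.7] [-3.141  0.     2.925] F out [ 0.53 -2.15] 0.06 w 0.5
block out x,y,yaw: [-0.18  0.97] 0.0018 n 17 17 e 0.14
platform shift [[np.float64(-0.4), np.float64(1.7), 0.9], [np.float64(-0.1), np.float64(3.0), 0.98]]
platform shift [[np.float64(0.0), np.float64(0.0), 0.99], [np.float64(0.0), np.float64(0.0), 1.0]]
```

```bash

python3 -m pendant '[[[0.007,0.033,0],[0,0,0],-1],[[0.007,0.033,0],[0,0,0],-1],[[0.007,0.033,0],[0,0,0],-1],[[0.007,0.033,0],[0,0,0],-1],[[0.007,0.033,0],[0,0,0],-1],[[0.007,0.033,0],[0,0,0],-1],[[0,0,0],[0,0,0],-1],[[0,0,0],[0,0,0],-1],[[0,0,0],[0,0,0],-1],[[0,0,0],[0,0,0],-1]]'
python3 - <<'E'
from h import *
tool(); a=bot.capture("top"); find(a,world([0,5]).tolist()+[A0],5); plat2(a)
E
```

```text
time: 25.7
tool_pos: [552.5, -146.6, 136.7]
tcp_rot: [3.142, -0.0, 2.925]
contact_force: [0.0, -2.1, 0.5]
grip_width: 0.4
finger_force: 1.1
t 25.7 tool out [   1.5 -100.6] [ 552.5 -146.6  136.7] [ 3.142 -0.     2.925] F out [ 0.47 -2.01] 0.51 w 0.4
block out x,y,yaw: [-0.18  7.2 ] 0.0027 n 17 19 e 0.14
platform shift [[np.float64(-0.1), np.float64(3.0), 0.7], [np.float64(-0.3), np.float64(6.5), 0.96]]
```

```bash

python3 -m pendant '[[[-0.007,-0.033,0],[0,0,0],-1],[[-0.011,-0.049,0],[0,0,0],-1],[[-0.011,-0.049,0],[0,0,0],-1],[[-0.011,-0.049,0],[0,0,0],-1],[[-0.011,-0.049,0],[0,0,0],-1],[[-0.011,-0.049,0],[0,0,0],-1],[[-0.011,-0.049,0],[0,0,0],-1],[[-0.022,-0.098,0],[0,0,0],-1],[[-0.043,-0.195,0],[0,0,0],-1],[[-0.11,-0.49,0],[0,0,0],-1]]'
python3 -m pendant '[[[0,0,0.4],[0,0,0],-1],[[0,0,0.6],[0,0,0],-1],[[0,0,0.6],[0,0,0],-1],[[-0.11,-0.49,0],[0,0,0],-1],[[-0.11,-0.49,0],[0,0,0],-1],[[0,0,0],[0,0,0],-1],[[0,0,0],[0,0,0],-1],[[0,0,0],[0,0,0],-1],[[0,0,0],[0,0,0],-1],[[0,0,0],[0,0,0],-1]]'
python3 - <<'E'
from h import *
tool(); 
a=bot.capture("top"); cv2.imwrite("pics/top10.png",a); find(a,world([0,0]).tolist()+[A0],5); plat2(a)
b=bot.capture("scene"); find(b,world([0,0]).tolist()+[A0],5,"scene")
for c in((573,-48.5),(572.6,-48)): print(outline(a,c,A0))
g=cv2.cvtColor(a,cv2.COLOR_BGR2GRAY).astype(np.float32); ex,ey=RO.T
for nm,n,t,D,h in(("+x",ex,ey,48,80),("-x",-ex,ey,48,80),("+y",ey,ex,90,40),("-y",-ey,ex,90,40)):
  for lo,hi in((-h,0),(0,h)):
    k=np.arange(-6,7,.5); A=[]
    for s in np.arange(lo,hi+1,2.):
        uv=proj("top",np.c_[C0+np.outer(D+k,n)+s*t,np.full(len(k),135)]).astype(np.float32)
        A.append(cv2.remap(g,uv[:,:1].copy(),uv[:,1:].copy(),cv2.INTER_LINEAR)[:,0])
    m=np.median(A,0); i=np.argmax(m<178); print(nm,(lo,hi),"edge at",k[i]-.5*(178-m[i])/(m[i-1]-m[i]))
bt=ray("top",[296.3,222.2],79)[0]; print("button",bt,out(bt))
E
```

```text
time: 26.58
tool_pos: [545.1, -179.2, 136.7]
tcp_rot: [3.141, -0.0, 2.926]
contact_force: [-0.8, -1.1, 0.8]
grip_width: 0.6
finger_force: 0.0
time: 27.42
tool_pos: [538.5, -208.7, 184.5]
tcp_rot: [3.141, -0.0, 2.925]
contact_force: [-0.1, -0.2, 0.4]
grip_width: 0.5
finger_force: 0.0
t 27.4167 tool out [   1.2 -164.3] [ 538.5 -208.7  184.5] [ 3.141 -0.     2.925] F out [-0.02 -0.22] 0.37 w 0.5
block out x,y,yaw: [-0.19  0.76] 0.0017 n 30 30 e 0.14
platform shift [[np.float64(0.0), np.float64(0.0), 0.99], [np.float64(0.0), np.float64(0.0), 1.0]]
block out x,y,yaw: [-0.16  0.73] 0.0008 n 25 25 e 0.26
{'+x': (5, np.float64(-1.65), np.float64(0.18)), '-x': (10, np.float64(-0.35), np.float64(0.31)), '+y': (0, None, None), '-y': (1, np.float64(-1.47), np.float64(0.0))}
{'+x': (6, np.float64(-1.36), np.float64(0.12)), '-x': (35, np.float64(-0.86), np.float64(0.34)), '+y': (0, None, None), '-y': (1, np.float64(-1.0), np.float64(0.0))}
+x (-80, 0) edge at 0.46630934253335
+x (0, 80) edge at 0.3719704896211624
-x (-80, 0) edge at 0.7971155792474747
-x (0, 80) edge at 0.9566369019448757
+y (-40, 0) edge at 6.245362550020218
+y (0, 40) edge at 6.246222883462906
-y (-40, 0) edge at 0.14392802119255066
-y (0, 40) edge at -1.759732723236084
button [441.77444255 -20.83116723  79.        ] [-133.60783587   -1.5550404 ]
```

```bash

python3 -m pendant '[[[-0.323,0.63,0],[0,0,0],-1],[[-0.323,0.63,0],[0,0,0],-1],[[-0.323,0.63,0],[0,0,0],-1],[[-0.323,0.63,0],[0,0,0],-1],[[-0.323,0.63,0],[0,0,0],-1],[[-0.323,0.63,0],[0,0,0],-1],[[-0.323,0.63,0],[0,0,0],-1],[[-0.323,0.63,0],[0,0,0],-1],[[-0.323,0.63,0],[0,0,0],-1],[[-0.323,0.63,0],[0,0,0],-1]]'
python3 -m pendant '[[[0,0,0],[0,0,0],-1],[[0,0,-0.4],[0,0,0],-1],[[0,0,-0.6],[0,0,0],-1],[[0,0,-0.6],[0,0,0],-1],[[0,0,-0.6],[0,0,0],-1],[[0,0,-0.3],[0,0,0],-1],[[0,0,-0.1],[0,0,0],-1],[[0,0,0],[0,0,0],-1],[[0,0,0],[0,0,0],-1],[[0,0,0],[0,0,0],-1]]'
python3 - <<'E'
from h import *
tool(); b=bot.capture("scene"); find(b,world([0,0]).tolist()+[A0],5,"scene")
cv2.imwrite("pics/cs11.png",cv2.resize(b[130:270,190:350],None,fx=4,fy=4,interpolation=cv2.INTER_CUBIC))
a=cv2.imread("pics/top0.png"); g=cv2.cvtColor(a,cv2.COLOR_BGR2GRAY); s=g[214:232,286:308]
n,l,st,c=cv2.connectedComponentsWithStats((cv2.resize(s,None,fx=4,fy=4,interpolation=2)<62).astype(np.uint8))
for i in range(1,n):
    if st[i,4]>200: print(st[i],out(ray("top",(c[i]-1.5)/4+[286,214],79)))
E
```

```text
time: 28.35
tool_pos: [441.0, -19.2, 184.8]
tcp_rot: [3.141, 0.0, 2.925]
contact_force: [0.7, 0.9, -0.2]
grip_width: 0.2
finger_force: 0.0
time: 29.18
tool_pos: [441.7, -20.4, 107.5]
tcp_rot: [-3.142, 0.001, 2.925]
contact_force: [-2.2, -0.4, 2.9]
grip_width: 0.3
finger_force: 1.7
t 29.1833 tool out [-133.8   -1.2] [441.7 -20.4 107.5] [-3.142e+00  1.000e-03  2.925e+00] F out [-2.11 -0.86] 2.92 w 0.3
block out x,y,yaw: [-0.16  0.72] 0.0011 n 24 24 e 0.27
[  24   16   36   38 1047] [[-133.71108259   -0.68518559]]
```

View pics/cs11.png

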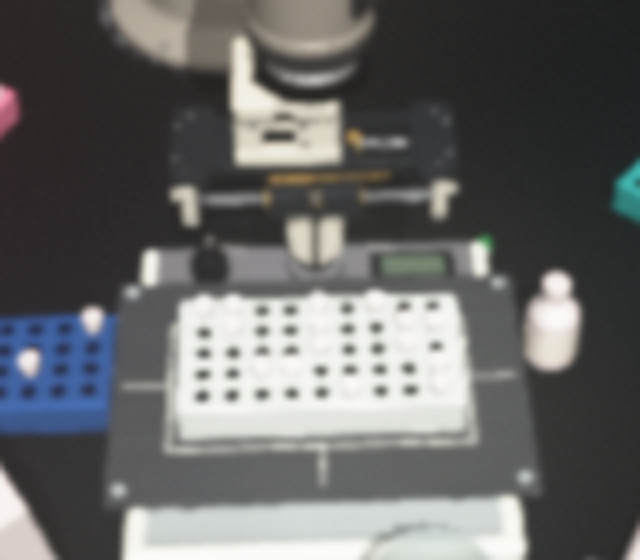

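The scene crop shows the block square in the outline (corners about (180,300)–(470,440)) with an even border, and the closed fingertips on the button at (317,262). Next I'll press the button in small steps.

```bash

python3 -m pendant '[[[0,0,-0.033],[0,0,0],-1],[[0,0,-0.033],[0,0,0],-1],[[0,0,0],[0,0,0],-1],[[0,0,0],[0,0,0],-1],[[0,0,0],[0,0,0],-1],[[0,0,0],[0,0,0],-1],[[0,0,0],[0,0,0],-1],[[0,0,0],[0,0,0],-1],[[0,0,0],[0,0,0],-1],[[0,0,0],[0,0,0],-1]]'
python3 -m pendant '[[[0,0,-0.033],[0,0,0],-1],[[0,0,-0.033],[0,0,0],-1],[[0,0,0],[0,0,0],-1],[[0,0,0],[0,0,0],-1],[[0,0,0],[0,0,0],-1],[[0,0,0],[0,0,0],-1],[[0,0,0],[0,0,0],-1],[[0,0,0],[0,0,0],-1],[[0,0,0],[0,0,0],-1],[[0,0,0],[0,0,0],-1]]'
```

```text
time: 30.07
tool_pos: [441.9, -20.4, 105.6]
tcp_rot: [-3.142, 0.001, 2.925]
contact_force: [-4.8, 0.0, 10.6]
grip_width: 0.4
finger_force: 5.4
time: 30.9
tool_pos: [442.0, -20.4, 105.2]
tcp_rot: [-3.141, 0.002, 2.925]
contact_force: [-9.2, 1.0, 28.5]
grip_width: 0.5
finger_force: 14.7
```

```bash

python3 -m pendant '[[[0,0,0.07],[0,0,0],-1],[[0,0,0.07],[0,0,0],-1],[[0,0,0],[0,0,0],-1],[[0,0,0],[0,0,0],-1],[[0,0,0],[0,0,0],-1],[[0,0,0],[0,0,0],-1],[[0,0,0],[0,0,0],-1],[[0,0,0],[0,0,0],-1],[[0,0,0],[0,0,0],-1],[[0,0,0],[0,0,0],-1]]'
python3 -m pendant '[[[0,0,0.05],[0,0,0],-1],[[0,0,0],[0,0,0],-1],[[0,0,0],[0,0,0],-1],[[0,0,0],[0,0,0],-1],[[0,0,0],[0,0,0],-1],[[0,0,0],[0,0,0],-1],[[0,0,0],[0,0,0],-1],[[0,0,0],[0,0,0],-1],[[0,0,0],[0,0,0],-1],[[0,0,0],[0,0,0],-1]]'
python3 -m pendant '[[[0,0,0.05],[0,0,0],-1],[[0,0,0],[0,0,0],-1],[[0,0,0],[0,0,0],-1],[[0,0,0],[0,0,0],-1],[[0,0,0],[0,0,0],-1],[[0,0,0],[0,0,0],-1],[[0,0,0],[0,0,0],-1],[[0,0,0],[0,0,0],-1],[[0,0,0],[0,0,0],-1],[[0,0,0],[0,0,0],-1]]'
python3 -m pendant '[[[0,0,0.05],[0,0,0],-1],[[0,0,0],[0,0,0],-1],[[0,0,0],[0,0,0],-1],[[0,0,0],[0,0,0],-1],[[0,0,0],[0,0,0],-1],[[0,0,0],[0,0,0],-1],[[0,0,0],[0,0,0],-1],[[0,0,0],[0,0,0],-1],[[0,0,0],[0,0,0],-1],[[0,0,0],[0,0,0],-1]]'
```

```text
time: 31.73
tool_pos: [441.9, -20.4, 107.0]
tcp_rot: [3.141, 0.001, 2.925]
contact_force: [0.2, -1.0, 4.6]
grip_width: 0.6
finger_force: 1.8
time: 32.57
tool_pos: [441.6, -20.3, 108.5]
tcp_rot: [3.141, 0.0, 2.925]
contact_force: [2.0, -0.8, 3.4]
grip_width: 0.4
finger_force: 1.4
time: 33.4
tool_pos: [441.4, -20.2, 109.9]
tcp_rot: [3.141, -0.0, 2.925]
contact_force: [1.1, 0.3, 2.4]
grip_width: 0.4
finger_force: 1.1
time: 34.23
tool_pos: [441.4, -20.2, 111.4]
tcp_rot: [3.141, -0.0, 2.925]
contact_force: [-0.3, 0.7, 1.6]
grip_width: 0.3
finger_force: 0.7
```

```bash

python3 -m pendant '[[[0,0,0.04],[0,0,0],-1],[[0,0,0],[0,0,0],-1],[[0,0,0.04],[0,0,0],-1],[[0,0,0.1],[0,0,0],-1],[[0,0,0.4],[0,0,0],-1],[[0,0,0.6],[0,0,0],-1],[[0,0,0.6],[0,0,0],-1],[[0,0,0.5],[0,0,0],-1],[[0,0,0],[0,0,0],-1],[[0,0,0],[0,0,0],-1]]'
python3 - <<'E'
from h import *
tool(); b=bot.capture("scene"); find(b,world([0,0]).tolist()+[A0],5,"scene")
E
```

```text
time: 35.07
tool_pos: [441.9, -20.4, 180.3]
tcp_rot: [3.142, 0.002, 2.925]
contact_force: [-0.1, 0.3, -0.4]
grip_width: 0.4
finger_force: 0.0
t 35.0667 tool out [-133.6   -1.1] [441.9 -20.4 180.3] [3.142e+00 2.000e-03 2.925e+00] F out [-0.13  0.26] -0.41 w 0.4
block out x,y,yaw: [-0.14  0.74] 0.0006 n 25 25 e 0.27
```

```bash
python3 -c 'from plant import bot; print(bot.close_job())'
```

```text
the job is handed in; nothing more can be done
None
```

The block stands square in the outline, measured about 0.8 mm off centre and under 0.1° off square. I then pressed the start button to its stop and released it (about 35 s used), and handed the job in; no verdict came back.

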